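Refit the keyed drive pulley of a table-top throwing wheel

TASK

Put the loose aluminium pulley back on the motor spindle of the throwing wheel, boss up: turn it on the spindle until its keyway finds the key, let it go down fully home on the shoulder and leave it there. Be gentle, never force it down on the key, and do not shift the bowl, the wooden block, the cup or the jar that stand around it.

Things in the scene. Friction and masses are not known exactly. Their poses are not given: they have to be found in the camera images.
- pulley_mid (a point): centre of the loose bare-aluminium pulley, on its axis, 25 mm above its foot. It stands on the table, 50 mm tall: a grooved flange 84 mm in diameter from 0 to 20 mm, above it a plain round boss 44 mm in diameter from 20 to 50 mm (grip it here). A bore 22 mm in diameter runs right through. 0.27 to 0.41 kg. z points up through the boss; the keyway is on the -x side of the axis.
- keyway (a point): mouth of the pulley's keyway at the foot, 14 mm from the axis on the pulley's -x side. The keyway is a slot in the bore's wall, 8 mm wide, reaching 16.5 mm from the axis, over the pulley's full height. Axes as the pulley's.
- seat (a point): on the throwing wheel: centre of the top of the round steel shoulder (40 mm in diameter, 80 mm above the table) on which the pulley's foot rests when home. The spindle rises from it. Axes: those of the wheel housing, z up; they do not turn with the spindle.
- spindle_top (a point): centre of the spindle's top end, 60 mm above the shoulder. The upright steel spindle is 20 mm in diameter, its last 6 mm tapering to 11 mm. It is stiff to turn (about 0.4 N m), so it stays put while the pulley slides lightly round on the key. Axes: those of the wheel housing.
- key_zone (a point): where the key would be with the spindle at its middle: 12 mm from the axis on the housing's -x side, at the key's top, 10 mm above the shoulder. The dark steel key, 6 mm wide, stands out to 14.5 mm from the axis. The spindle was left turned up to 1 rad either way from here (not measured). Out of line, the pulley rests on the key 10 mm high; within about 0.08 rad it drops.
- wheel: the throwing wheel: grey housing fixed to the table, 360 x 200 mm, 70 mm high, from 80 mm on the -x side of the spindle's axis to 280 mm on the +x side. It carries, 190 mm to +x of the spindle, the wheel head, an aluminium disc 168 mm in diameter, its top 98 mm above the table. Origin on the table under the spindle; x runs from spindle to wheel head, z up.
- pinch_pot: bystander: round terracotta bowl, 76 mm across, 60 mm high; origin at its foot
- wood_block: bystander: wooden block 35 x 35 x 30 mm; origin at its foot
- slip_cup: bystander: white cup, 72 mm across, 85 mm high; origin at its foot
- glaze_jar: bystander: white jar with black cap, 64 mm across, 75 mm high; origin at its foot

How it is judged:
On the way:
1. the pulley's bore is over the spindle's end, the pulley not yet down on the shoulder (horizontal distance between pulley_mid and seat below 0.006 m and z of pulley_mid in the frame of seat between 0.03 and 0.083 m), for 0.05 s.
At the end, for the whole second after the job is handed in: The pulley is on the spindle with its keyway over the key, boss up (tilt under 0.07 rad), its foot within 2.5 mm of the shoulder and its axis within 4 mm of the spindle's, released and at rest (horizontal distance between pulley_mid and seat below 0.004 m and z of pulley_mid in the frame of seat below 0.0275 m and angle between pulley_mid's own z axis and vertical below 0.07 rad and linear speed of pulley below 0.02 m/s); the robot touches nothing.
It fails at once if the pulley is forced: it pushes on the spindle, key or housing with more than 60 N (contact force between pulley and wheel above 60 N).
It fails at once if the bowl, the wooden block, the cup or the jar is shifted by more than 30 mm (distance of any of pinch_pot, wood_block, slip_cup, glaze_jar from where it was at the start of the episode above 0.03 m).
It also fails if it takes over 67 s, if anything falls off the work surface, if the arm or the gripper's body presses on something with over 40 N, if the wrist force passes 120 N, or if a joint passes its speed limit or range.

ROBOT

A 7-joint arm with a two-finger parallel gripper is mounted at the origin on the work surface. World frame = base frame: x ahead of the robot, y to its left, z up, the work surface at z = 0. Lengths are in m, angles in rad, forces in N, time in s.
With the tool pointing down it reaches from about 0.4 to 0.85 m from the base axis. Payload 6.9 kg.
Tool frame: the origin (TCP) lies midway between the tips of the shut fingers; the grasp point (between the pads) lies behind it (ctrl.pinch_z is the z of the grasp point in the tool frame, in m); z points along the fingers, y is the line along which they close (so a half turn about z gives the same grasp; the last joint's range is limited). The gripper opens to 85 mm and grips with 20 to 120 N. Pads are 22 mm wide; open, the fingers measure 114 mm over their backs; the gripper's body (76 mm by 85 mm) begins 54 mm behind the grasp point. The pads swing forward as they close: fully open they stand 13 mm farther back than shut.
Start: joints at [-1.177, 0.507, -0.238, 1.5, 0.126, 1.149, -0.155], TCP at [0.177, 0.599, 0.231] pointing down, gripper open.
Joint ranges: [-3.08, 3.08], [-0.24, 2.05], [-1.43, 1.35], [0, 2.5], [-1.52, 4.66], [0.17, 1.96], [-2.89, 2.89]. Speed limits (rad/s): [2.39, 2.39, 3.14, 3.14, 3.14, 3.14, 3.14].

INTERFACE

Orientations are given as a unit quaternion [w, x, y, z].
In Python, from station import ctrl, get_state, vision, ticket, models gives the robot as it stands. Calls block until the motion is done:
- ctrl.movep(position, orientation): joint-space move of the TCP to a pose.
- ctrl.movel(position, frame=None, max_speed=0.15): straight line of the TCP; frame=None keeps the orientation; max_speed is the mean speed in m/s.
- ctrl.set_joints(angles): joint-space move.
- ctrl.ungrasp() and ctrl.close_gripper(force=None): open the fingers fully, or close them until they stop; force is the grip in N (None keeps the last).
- ctrl.pause(seconds).
- ctrl.ik(position, orientation): joint angles nearest the present ones, or None.
- get_state(): the state.
- vision.grab_frame(name): name is "side" or "top"; returns (picture, depth): 400x640x3 uint8, blue, green, red; 400x640 float32, m along the optical axis (not along the pixel's ray), 0 where there is no reading.
- vision.camera_info(name): a dict with "mtx" (3x3 intrinsics, pixels), "dist_coeffs" ([k1, k2, p1, p2, k3] as OpenCV has them; the pictures are not rectified), "R" (3x3) and "t" (3): a world point X has camera coordinates R X + t. Camera axes: x right, y down, z forward; pixel columns grow to the right and rows downward; lengths in m; the calibration is good to about 2 mm. A picture is of the moment at which its call begins. camera_info takes no time and is no camera call.
A pose or a line that the arm cannot do raises ctrl.Unreachable and nothing moves.
- ticket.close_job(): hands the job in; it is judged then, once.
Trained networks look in the newest picture that a camera, given by its name, has taken for a name from the list of things; names that differ only in an ending like _2 or _b are one class to them, and where a whole thing is asked for, a point or a joint stands for the part that bears it (a point fixed in the world has none). Each returns a list of dicts, best first, with "p" (0 to 1); they miss things now and then, are a little off and sometimes report something else, mostly with a low value. They report only what shows in the picture. A call takes as long as a camera call.
- models.recognise(camera, target): "point" ([column, row] in pixels, amid what is visible of it).
- models.masks_of(camera, target): "mask" (400x640 bool, what is visible of it) and "point" ([column, row] in pixels, amid what is visible of it).
The state is a dict: "time": time; "qpos": joint angles; "qd": joint speeds; "tau": joint torques, N m; "tcp_pos": TCP position; "eef_rot": TCP orientation; "contact_force": force on the tool from outside, world axes, zero at the start; "wrist_torque": the same for the moment, N m; "width": finger opening in m; "gripper_force": force on a finger pad.
Only numpy, scipy, OpenCV 4.12 (cv2) and the standard library are available. Lean on these libraries where they do the work, as an engineer would, in place of code of your own. Each camera call takes 0.05 s, during which the arm holds its last target. There are 200 camera calls.

## Working session

There is one attempt and no reset: what is moved stays moved. The work goes in short steps, each a Python script; the robot and the scene stay as the last script left them, time stands still between calls to the robot, and variables do not carry over. Pictures are saved under pics/ and viewed, at most 10 in all, crops included, and the job is handed in when it is done.

```bash
ls; mkdir -p pics; cat > h.py <<'E'
import numpy as np, cv2
from station import ctrl,get_state,vision,ticket,models
def world(cam,px,d):
    c=vision.camera_info(cam);n=cv2.undistortPoints(np.array(px,float).reshape(-1,1,2),np.array(c["mtx"]),np.array(c["dist_coeffs"],float)).reshape(-1,2)
    P=np.c_[n,np.ones(len(n))]*np.atleast_1d(d)[:,None]
    return (P-np.array(c["t"]))@np.array(c["R"])
def atz(cam,px,z):
    a=world(cam,px,np.ones(len(px)));c=vision.camera_info(cam)
    o=-np.array(c["R"]).T@np.array(c["t"]);d=a-o
    return o+d*((z-o[2])/d[:,2])[:,None]
def proj(cam,X):
    c=vision.camera_info(cam);return cv2.projectPoints(np.array(X,float).reshape(-1,1,3),cv2.Rodrigues(np.array(c["R"],float))[0],np.array(c["t"],float),np.array(c["mtx"]),np.array(c["dist_coeffs"],float))[0].reshape(-1,2)
E
python3 - <<'E'
from h import *
for c in("top","side"):
    im,d=vision.grab_frame(c);cv2.imwrite(f"pics/{c}0.png",im);np.save(f"pics/{c}0.npy",d)
    i=vision.camera_info(c);print(c,np.round(-np.array(i["R"]).T@i["t"],3),np.round(i["R"],2).tolist(),np.round(i["mtx"]).tolist())
    for n in["pulley_mid","keyway","seat","spindle_top","key_zone","wheel","pinch_pot","wood_block","slip_cup","glaze_jar"]:
        r=models.recognise(c,n)[:2]
        for q in r:
            u,v=map(int,q["point"]);dd=d[v,u];print(n,round(q["p"],2),np.round(q["point"],1),np.round(world(c,[q["point"]],[dd])[0],3),dd)
s=get_state();print(s["time"],ctrl.pinch_z,s["eef_rot"],s["tcp_pos"],s["width"])
E
```

```text
pics
top [0.502 0.057 1.179] [[0.02, -1.0, -0.02], [-1.0, -0.02, -0.04], [0.04, 0.02, -1.0]] [[467.0, 0.0, 320.0], [0.0, 467.0, 206.0], [0.0, 0.0, 1.0]]
pulley_mid 0.67 [481.3 232.9] [ 0.487 -0.316  0.048] 1.1220104
pulley_mid 0.54 [305.7 184.8] [0.592 0.114 0.073] 1.1093402
keyway 0.63 [479.9 234. ] [ 0.484 -0.313  0.048] 1.1220021
seat 0.96 [306.1 184.7] [0.593 0.113 0.067] 1.114737
spindle_top 0.55 [305.8 181.4] [0.6   0.114 0.071] 1.1118774
wheel 0.94 [307.3 185.1] [0.591 0.11  0.073] 1.1091741
wheel 0.59 [181.3 195.5] [0.56  0.413 0.074] 1.1127441
pinch_pot 0.93 [456.4 164.2] [ 0.658 -0.262  0.012] 1.1647643
wood_block 0.68 [401.9 250.3] [ 0.44  -0.125  0.029] 1.1432624
wood_block 0.43 [304.7 185.3] [0.591 0.116 0.069] 1.113065
slip_cup 0.61 [199.  245.6] [0.437 0.384 0.008] 1.1742433
slip_cup 0.27 [306.7 186. ] [0.59  0.111 0.067] 1.1151824
glaze_jar 0.68 [180.1 196.2] [0.558 0.415 0.076] 1.110403
side [ 0.066 -0.846  0.783] [[0.89, -0.45, 0.0], [-0.25, -0.49, -0.84], [0.38, 0.75, -0.55]] [[493.0, 0.0, 316.0], [0.0, 493.0, 198.0], [0.0, 0.0, 1.0]]
pulley_mid 0.69 [382.9 343.9] [ 0.467 -0.34   0.04 ] 0.93710005
keyway 0.58 [382.5 345.8] [ 0.468 -0.339  0.033] 0.9417647
seat 0.6 [329.5 207.5] [0.573 0.069 0.071] 1.2655395
spindle_top 0.73 [329.9 204.1] [0.582 0.084 0.07 ] 1.2799925
key_zone 0.67 [331.6 207.2] [0.58  0.071 0.069] 1.2701818
key_zone 0.25 [239.1 174.3] [0.425 0.339 0.068] 1.4113069
wheel 0.6 [330.4 208.2] [0.573 0.065 0.071] 1.2619653
pinch_pot 0.68 [429.2 280.1] [ 0.667 -0.227  0.025] 1.105924
pinch_pot 0.28 [330.4 204.1] [0.583 0.084 0.069] 1.2806227
wood_block 0.66 [317.9 289.1] [ 0.43  -0.143  0.029] 1.0752435
slip_cup 0.81 [241.6 173.7] [0.43  0.333 0.071] 1.4070398
slip_cup 0.31 [332.3 207.1] [0.579 0.066 0.072] 1.264221
1.1 -0.0187 [-1.46858495e-05  1.43448766e-01  9.89657744e-01 -1.90887610e-05] [0.17744388 0.5992721  0.2312618 ] 0.08549583286882417
```

```bash
python3 - <<'E'
from h import *
a=cv2.imread("pics/top0.png");b=cv2.imread("pics/side0.png")
def crop(im,u,v,w,h,s): return cv2.resize(im[v:v+h,u:u+w],None,fx=s,fy=s,interpolation=cv2.INTER_CUBIC)
cv2.imwrite("pics/a1.png",crop(a,160,80,380,220,2))
t=np.hstack([crop(a,440,190,80,80,5),crop(b,342,300,80,80,5)]);
cv2.imwrite("pics/a2.png",t)
cv2.imwrite("pics/a3.png",crop(b,220,110,240,180,3))
E
```

```text
(no output)
```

View pics/a1.png

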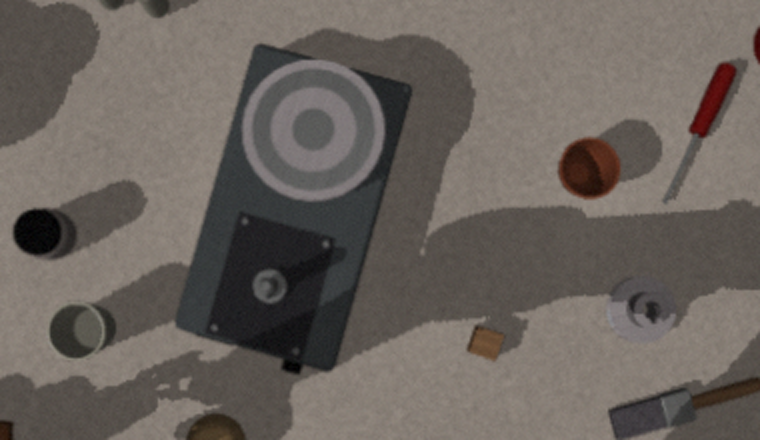

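View pics/a2.png

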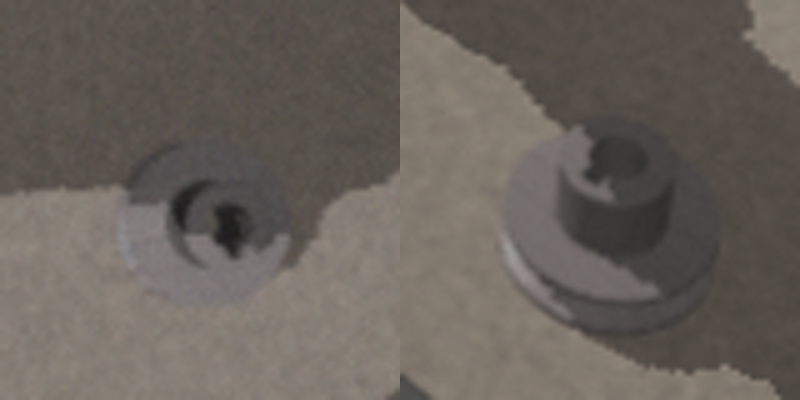

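View pics/a3.png

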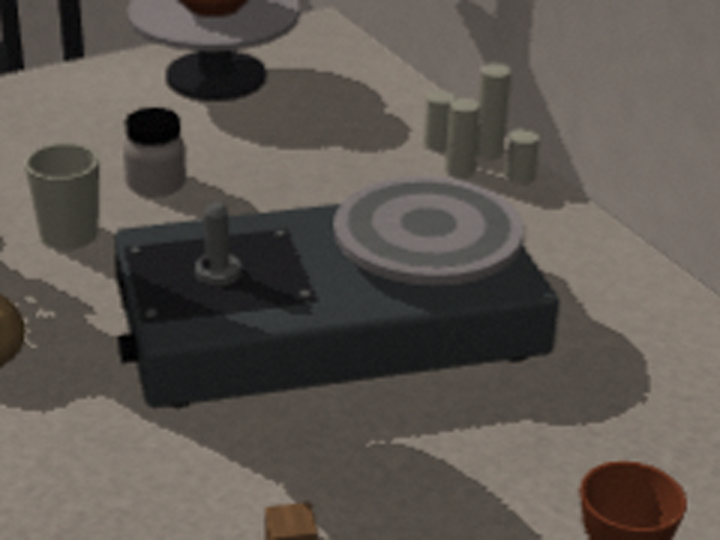

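The top view shows the pulley at (481,233), the spindle at about (294,223) and the wheel head at about (317,145). The bystanders match the network reports. Next I'll get exact positions from the depth data and enhanced crops.

```bash
python3 - <<'E'
from h import *
from scipy.optimize import least_squares
ims={}
for c in("top","side"):
    L=[vision.grab_frame(c) for _ in range(6)]
    ims[c]=np.mean([l[0].astype(float) for l in L],0); D=np.median([l[1] for l in L],0)
    np.save(f"pics/{c}im.npy",ims[c])
    v,u=np.mgrid[0:400,0:640];W=world(c,np.c_[u.ravel(),v.ravel()],D.ravel()); np.save(f"pics/{c}W.npy",W)
    ok=D.ravel()>0
    def near(x,y,r,z0,z1):
        return W[ok&(np.hypot(W[:,0]-x,W[:,1]-y)<r)&(W[:,2]>z0)&(W[:,2]<z1)]
    print(c)
    p=near(.48,-.31,.08,.04,.06);print("boss top",len(p),p.mean(0) if len(p) else 0,(p.max(0)+p.min(0))/2)
    p=near(.48,-.31,.08,.012,.06);print("pulley",len(p),(p.max(0)+p.min(0))/2,np.ptp(p,0))
    p=near(.5,.13,.05,.1,.17);print("spindle",len(p),p.mean(0),p[:,2].max()); 
    q=p[p[:,2]>.13];print(len(q),q.mean(0))
    p=near(.68,.085,.12,.088,.11);print("head",len(p),(p.max(0)+p.min(0))/2,np.ptp(p,0),p[:,2].mean())
    t=W[ok&(W[:,2]>.06)&(W[:,2]<.08)&(np.hypot(W[:,0]-.57,W[:,1]-.1)<.26)];print("house",len(t),cv2.minAreaRect(t[:,:2].astype(np.float32)))
def crop(im,u,v,w,s):
    x=im[v:v+w,u:u+w];lo,hi=np.percentile(x,[1,99]);x=np.clip((x-lo)/(hi-lo),0,1)**.7*255
    return cv2.resize(x.astype(np.uint8),(s,s),interpolation=cv2.INTER_CUBIC)
t,s=ims["top"],ims["side"]
cv2.imwrite("pics/b1.png",np.vstack([np.hstack([crop(t,464,215,36,300),crop(s,366,318,36,300)]),np.hstack([crop(t,278,206,34,300),crop(s,277,175,36,300)])]))
E
```

```text
top
boss top 211 [ 0.48343414 -0.32398433  0.04839763] [ 0.48324921 -0.32459233  0.04707345]
pulley 868 [ 0.48263876 -0.3260734   0.03304321] [0.08292378 0.08167612 0.04161454]
spindle 72 [0.50046613 0.13731492 0.1339923 ] 0.14073133138351757
64 [0.50055887 0.13821129 0.13641712]
head 3996 [0.68444669 0.09069651 0.09450586] [0.16581849 0.16400991 0.01183769] 0.09711692268515872
house 8136 ((0.5993551015853882, 0.11317549645900726), (0.20048154890537262, 0.3598620891571045), 75.51056671142578)
side
boss top 368 [ 0.48011806 -0.32738083  0.04937299] [ 0.48170771 -0.32529067  0.04686626]
pulley 1267 [ 0.48218141 -0.32492184  0.03514547] [0.08345728 0.08409218 0.03691633]
spindle 123 [0.49637677 0.13296166 0.12201742] 0.1413944427096877
41 [0.49725575 0.13452988 0.13639927]
head 1831 [0.68201539 0.09154394 0.09462128] [0.16585142 0.16864427 0.01291398] 0.09824430929529754
house 4182 ((0.5950950980186462, 0.11305302381515503), (0.2008650004863739, 0.3589891791343689), 75.45347595214844)
```

View pics/b1.png

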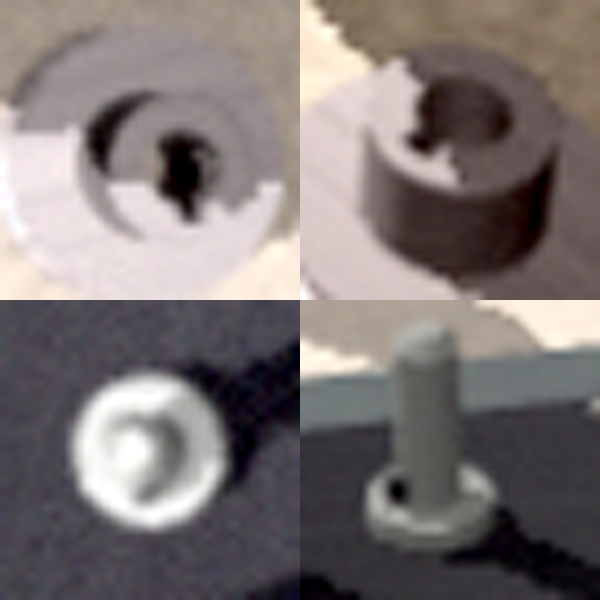

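```bash
python3 - <<'E'
from h import *
pc=np.array([.4824,-.3253]);sp=np.array([.5001,.1382])
for n,c,p,z,o in [("kw","top",[486.6,240.4],.05,pc),("kw","side",[380.6,334.8],.05,pc),("key","side",[289,197.8],.087,sp),("key","side",[289,197.8],.09,sp),("key","top",[294.4,228.1],.09,sp)]:
    X=atz(c,[p],z)[0];d=X[:2]-o;print(n,c,X.round(4),np.hypot(*d).round(4),np.arctan2(d[1],d[0]).round(3))
for c in("top","side"):
    print(c,proj(c,[[*pc,.05],[*pc,.02],[*sp,.08],[*sp,.14]]).round(1).tolist())
s=get_state()
from scipy.spatial.transform import Rotation as R
q=s["eef_rot"];print(R.from_quat([q[1],q[2],q[3],q[0]]).as_matrix().round(2))
# joint7 range per yaw
for y in np.arange(-1.5,1.7,.25):
    o=[]
    for X in ([*pc,.05],[*pc,.2],[*sp,.2],[*sp,.12]):
        r=R.from_euler('z',y)*R.from_euler('x',np.pi);k=r.as_quat();j=ctrl.ik(X,[k[3],*k[:3]]);o.append(None if j is None else round(float(j[6]),2))
    print(y.round(2),o)
E
```

```text
kw top [ 0.469  -0.3292  0.05  ] 0.014 -2.862
kw side [ 0.4698 -0.327   0.05  ] 0.0127 -3.009
key side [0.4892 0.1349 0.087 ] 0.0114 -2.847
key side [0.4873 0.1307 0.09  ] 0.0148 -2.608
key top [0.4888 0.1365 0.09  ] 0.0114 -2.989
top [[485.1, 234.9], [481.2, 234.6], [294.1, 223.3], [292.1, 223.3]]
side [[385.6, 331.9], [384.4, 342.5], [292.4, 198.4], [291.8, 178.6]]
[[-0.96  0.28 -0.  ]
 [ 0.28  0.96 -0.  ]
 [ 0.   -0.   -1.  ]]
-1.5 [-1.56, -1.83, 2.62, 2.49]
-1.25 [-1.44, -1.58, 2.83, 2.69]
-1.0 [-1.19, -1.47, -2.2, -2.02]
-0.75 [-0.94, -1.22, -1.95, -1.77]
-0.5 [-0.69, -0.97, -1.7, -1.52]
-0.25 [-0.56, -0.76, -1.83, -1.74]
0.0 [-0.41, -0.48, -1.61, -1.54]
0.25 [-0.21, -0.21, -1.4, -1.33]
0.5 [-0.01, 0.05, -1.17, -1.1]
0.75 [0.19, 0.31, -0.94, -0.87]
1.0 [0.4, 0.55, -0.71, -0.66]
1.25 [0.63, 0.79, -0.48, -0.44]
1.5 [0.88, 0.97, -0.26, -0.23]
```

Keyway and key both show, at about -2.93 and -2.9 rad. Little turning is needed, so I'm going to the grasp.

```bash
cat >> h.py <<'E'
from scipy.spatial.transform import Rotation as Rt
def Q(y):
    k=(Rt.from_euler('z',y)*Rt.from_euler('x',np.pi)).as_quat();return [k[3],*k[:3]]
def st(m=""):
    s=get_state();print(m,round(s["time"],2),np.round(s["tcp_pos"],4),"F",np.round(s["contact_force"],1),"T",np.round(s["wrist_torque"],2),"w",round(s["width"],4),"gf",np.round(s["gripper_force"],1));return s
E
python3 - <<'E'
from h import *
p=[.4822,-.3253]
ctrl.movep([*p,.25],Q(.5));st()
ctrl.movel([*p,.08],max_speed=.2);ctrl.movel([*p,.021],max_speed=.06);st()
ctrl.close_gripper(60);st("closed")
ctrl.movel([*p,.035],max_speed=.05);st("lift")
ctrl.movel([*p,.21],max_speed=.2);st()
im,d=vision.grab_frame("side");cv2.imwrite("pics/g.png",cv2.resize(im[150:390,250:500],None,fx=2.4,fy=2.4))
E
```

```text
5.09 [ 0.4828 -0.3245  0.2498] F [ 0.1 -0.2 -0.4] T [-0.02  0.04  0.  ] w 0.0856 gf 0.0
 7.22 [ 0.4824 -0.3255  0.0213] F [-0.3  0.1  0.1] T [-0.05 -0.01 -0.  ] w 0.0856 gf 0.0
closed 7.69 [ 0.4824 -0.3255  0.0215] F [-1.1  0.6  4.9] T [0.06 0.07 0.02] w 0.0427 gf 61.3
lift 8.12 [ 0.4823 -0.3252  0.0351] F [-0.1 -0.1 -3.2] T [-0.02  0.02 -0.02] w 0.0428 gf 61.2
 9.15 [ 0.4818 -0.3246  0.2089] F [-0.9  1.1 -3.3] T [0.05 0.03 0.02] w 0.0427 gf 61.3
```

View pics/g.png

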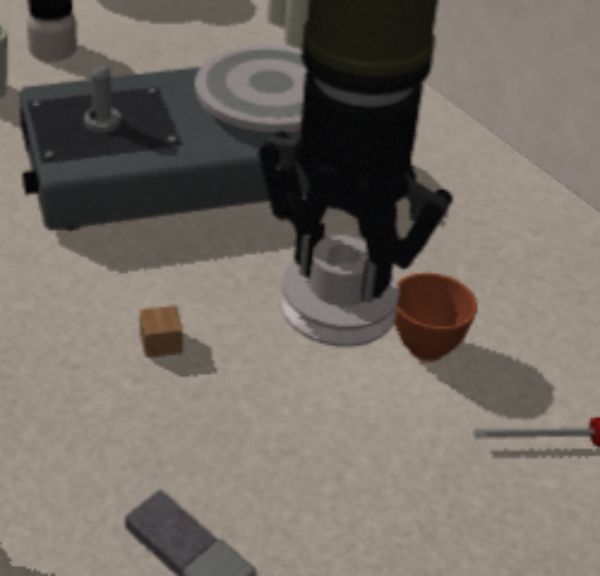

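The side view shows the pulley level in the grip, with the boss at about (340,265) in the crop and the fingers on it. Next I'll hover over the spindle and check the alignment there.

```bash
python3 - <<'E'
from h import *
p=[.5,.1372]
ctrl.movep([*p,.215],Q(.5));ctrl.movel([*p,.173],max_speed=.08);ctrl.pause(.3);s=st()
im=np.mean([vision.grab_frame("side")[0].astype(float) for _ in range(5)],0)
np.save("pics/hov.npy",im);D=np.median([vision.grab_frame("side")[1] for _ in range(5)],0)
v,u=np.mgrid[0:400,0:640];W=world("side",np.c_[u.ravel(),v.ravel()],D.ravel())
m=(np.hypot(W[:,0]-.5,W[:,1]-.137)<.06)&(D.ravel()>0)
f=W[m&(W[:,2]>.155)&(W[:,2]<.176)];print("flange",len(f),(f.max(0)+f.min(0))/2,np.ptp(f,0))
f=W[m&(W[:,2]>.09)&(W[:,2]<.14)];print("spind",len(f),f.mean(0))
t=s["tcp_pos"];foot=t[2]-.0213
th=np.linspace(0,6.283,60)
g=np.clip(im[110:230,232:352]*1.6,0,255).astype(np.uint8);g=cv2.resize(g,None,fx=5,fy=5,interpolation=cv2.INTER_CUBIC)
def dr(X,col):
    q=(proj("side",X)-[232,110]+.5)*5;cv2.polylines(g,[q.astype(int).reshape(-1,1,2)],False,col,1)
c=np.c_[np.cos(th),np.sin(th),0*th]
dr(c*.042+[t[0],t[1],foot],(0,255,0));dr(c*.042+[t[0],t[1],foot+.02],(0,255,0))
dr(c*.02+[*p,.08],(0,0,255));dr([[*p,.08],[*p,.15]],(0,0,255))
cv2.imwrite("pics/hov.png",g)
E
```

```text
11.87 [0.5002 0.1373 0.1733] F [ 0.6  0.2 -3.3] T [-0.01  0.04  0.01] w 0.0428 gf 61.2
flange 420 [0.49707241 0.13494329 0.1654668 ] [0.08286024 0.07888896 0.02073649]
spind 108 [0.49578933 0.13229021 0.10990501]
```

View pics/hov.png

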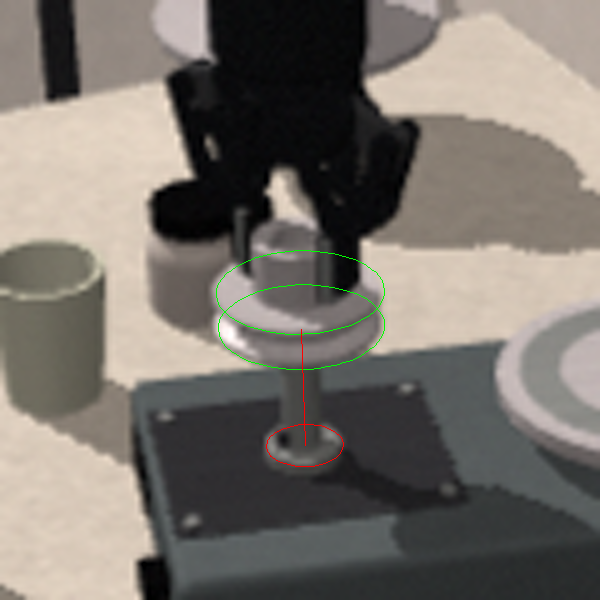

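```bash
python3 - <<'E'
from h import *
from scipy.optimize import least_squares
W=np.load("pics/sideW.npy")
def fit(p,r):
    f=least_squares(lambda c:np.hypot(p[:,0]-c[0],p[:,1]-c[1])-r,[p[:,0].mean()+.003,p[:,1].mean()+.007],loss="soft_l1",f_scale=.001);return f.x.round(4),np.std(f.fun).round(4),len(p)
m=(np.hypot(W[:,0]-.5,W[:,1]-.137)<.016)&(W[:,2]>.093)&(W[:,2]<.133)
print("spindle",fit(W[m],.01))
d=np.hypot(W[:,0]-.482,W[:,1]+.3253);m=(d<.026)&(W[:,2]>.026)&(W[:,2]<.045);print("boss",fit(W[m],.022))
m=(np.hypot(W[:,0]-.5,W[:,1]-.137)<.025)&(W[:,2]>.0775)&(W[:,2]<.084);print("shoulder",((W[m].max(0)+W[m].min(0))/2).round(4),np.ptp(W[m],0))
# descend carefully
p=np.array([.5,.138]);b=np.array(get_state()["contact_force"])
for z in (.168,.165,.162,.160,.158,.156):
    ctrl.movel([*p,z],max_speed=.03);ctrl.pause(.1);s=st(z)
    if np.linalg.norm(np.array(s["contact_force"])-b)>8: break
E
```

```text
spindle (array([0.4992, 0.1393]), np.float64(0.0007), 108)
boss (array([ 0.4821, -0.3245]), np.float64(0.0045), 213)
shoulder [0.4987 0.1369 0.0807] [0.03872591 0.03639286 0.00628119]
0.168 12.78 [0.5    0.1379 0.1679] F [ 0.2 -0.2 -3.6] T [-0.01 -0.04  0.01] w 0.0431 gf 61.2
0.165 13.13 [0.5   0.138 0.165] F [ 0.2  0.7 -3. ] T [-0.07  0.01 -0.03] w 0.0426 gf 61.2
0.162 13.48 [0.5   0.138 0.162] F [-0.1 -0.4 -2.9] T [-0.03  0.01 -0.02] w 0.0429 gf 61.2
0.16 13.83 [0.5   0.138 0.16 ] F [ 0.7 -0.7 -2.1] T [0.06 0.01 0.04] w 0.0428 gf 61.2
0.158 14.18 [0.5   0.138 0.158] F [ 1.   0.3 -3.1] T [ 0.05  0.03 -0.02] w 0.0427 gf 61.2
0.156 14.53 [0.5   0.138 0.156] F [ 0.3 -0.8 -3.8] T [ 0.01 -0.    0.  ] w 0.0427 gf 61.2
```

```bash
python3 - <<'E'
from h import *
p,z,F=descend([.5004,.1379],.138,.1135,.5,step=.003);print(p,z,F);st()
if z<.1136:
    p,z,F=descend(p,z,.1055,.5,step=.0007,fz=6);print(p,z,F);st()
E
```

```text
[0.5004 0.1379] 0.1135 [-0.54914154 -0.79720856 -0.4534914 ]
 20.43 [0.5004 0.1379 0.1135] F [-0.3 -0.8 -3.7] T [-0.03 -0.02 -0.01] w 0.0426 gf 61.3
stop 0.10999999999999997 [-0.5 -0.   8.6] [0.5004 0.1379]
[0.5004 0.1379] 0.10999999999999997 [-0.50162235 -0.02330896  8.61636325]
 21.68 [0.5008 0.1379 0.1105] F [-0.3 -0.   5.4] T [ 0.08  0.34 -0.01] w 0.0426 gf 62.4
```

```bash
python3 - <<'E'
from h import *
p=np.array([.5006,.1379]);z=.1098;done=False
seq=list(np.arange(.54,.95,.04))
for y in seq:
    ctrl.movel([*p,z],Q(y),max_speed=.03)
    s=get_state();F=np.array(s["contact_force"])+[0,0,3.2];T=s["wrist_torque"][2]
    print(round(y,2),round(s["time"],2),F.round(1),round(T,2),round(s["tcp_pos"][2],4))
    if F[2]<3 or abs(T)>.3: break
    if F[2]>15: z+=.0003
    if F[2]<6: z-=.0002
st()
E
```

```text
0.54 21.93 [-1.4  0.9 10.4] 0.01 0.1104
0.58 22.18 [-0.6  1.8 10.2] -0.01 0.1105
0.62 22.43 [-1.7  2.4 11.1] -0.04 0.1105
0.66 22.68 [-1.1  1.8 12.3] -0.01 0.1106
0.7 22.93 [-1.5  1.5 11.3] -0.03 0.1106
0.74 23.18 [-1.6  1.2 11.7] -0.04 0.1107
0.78 23.43 [-1.3  1.3 12.1] -0.04 0.1107
0.82 23.68 [-2.8  3.2 12.4] -0.06 0.1107
0.86 23.93 [-1.8  1.6 11.9] 0.0 0.1107
0.9 24.18 [-2.   1.2 11.6] -0.02 0.1107
0.94 24.43 [-1.4  1.9 13. ] -0.04 0.1107
 24.43 [0.5012 0.1386 0.1107] F [-1.4  1.9  9.8] T [ 0.53  0.52 -0.04] w 0.0429 gf 62.6
```

```bash
python3 - <<'E'
from h import *
p=np.array([.5005,.1379]);z=.1098
ctrl.movel([*p,.1125],Q(.94),max_speed=.05);ctrl.movel([*p,.1125],Q(.5),max_speed=.05);st()
ctrl.movel([*p,z],Q(.48),max_speed=.03)
for y in np.arange(.48,-.3,-.04):
    ctrl.movel([*p,z],Q(y),max_speed=.03)
    s=get_state();F=np.array(s["contact_force"])+[0,0,3.2];T=s["wrist_torque"][2]
    print(round(y,2),round(s["time"],2),F.round(1),round(T,2),round(s["tcp_pos"][2],4))
    if F[2]<3 or abs(T)>.3: break
    if F[2]>15: z+=.0003
    if F[2]<6: z-=.0002
st()
E
```

```text
25.27 [0.5003 0.1379 0.1122] F [ 0.4 -0.3 -3.9] T [-0.04 -0.15 -0.  ] w 0.0424 gf 61.4
0.48 25.77 [-1.3  0.8  9.3] 0.02 0.1105
0.44 26.02 [-1.3 -0.9  8.8] -0.02 0.1105
0.4 26.27 [-0.7 -1.2  9.3] -0.0 0.1104
0.36 26.52 [-1.1 -2.3  7.1] 0.0 0.1102
0.32 26.77 [ 0.3  0.  -0.1] 0.01 0.1093
 26.77 [0.5003 0.1383 0.1093] F [ 0.3  0.  -3.3] T [-0.04 -0.12  0.01] w 0.0428 gf 61.5
```

```bash
python3 - <<'E'
from h import *
p=np.array([.5003,.1381])
ctrl.movel([*p,.1088],Q(.29),max_speed=.03);st()
p,z,F=descend(p,.1088,.0985,.29,step=.0012,fz=5);print(p,z,F);st()
E
```

```text
27.02 [0.5002 0.1383 0.1085] F [ 1.2  0.7 -3.8] T [ 0.05 -0.2   0.05] w 0.0426 gf 61.5
stop 0.10039999999999995 [-2.4  1.8 12.3] [0.49978843 0.13814692]
[0.49978843 0.13814692] 0.10039999999999995 [-2.4002952   1.76613936 12.28113774]
 29.02 [0.5003 0.1381 0.1015] F [-2.2  1.8  9.1] T [-0.04  0.48  0.01] w 0.0428 gf 62.8
```

```bash
python3 - <<'E'
from h import *
p=[.5,.1381]
ctrl.movel([*p,.1013],Q(.29),max_speed=.03);st()
ctrl.ungrasp();ctrl.pause(.2);st("open")
ctrl.movel([*p,.17],max_speed=.1);ctrl.movel([*p,.26],max_speed=.2);ctrl.movep([.40,-.05,.3],Q(.29));st()
im=np.mean([vision.grab_frame("side")[0].astype(float) for _ in range(4)],0);D=np.median([vision.grab_frame("side")[1] for _ in range(5)],0)
v,u=np.mgrid[0:400,0:640];W=world("side",np.c_[u.ravel(),v.ravel()],D.ravel())
d=np.hypot(W[:,0]-.5,W[:,1]-.138);ok=D.ravel()>0
for a,b,n in((.027,.038,"flange top"),(.013,.02,"boss top")):
    q=W[ok&(d<b)&(d>a)&(W[:,2]>.09)];print(n,len(q),np.percentile(q[:,2],[10,50,90]).round(4))
g=np.clip(im[110:230,232:352]*1.6,0,255).astype(np.uint8);cv2.imwrite("pics/end.png",cv2.resize(g,None,fx=5,fy=5,interpolation=cv2.INTER_CUBIC))
E
```

```text
29.27 [0.5003 0.1381 0.1015] F [0.5 0.5 2.1] T [-0.04  0.03  0.03] w 0.0426 gf 62.1
open 29.98 [0.5    0.1381 0.1013] F [ 0.1 -0.   0.1] T [ 0.02 -0.01  0.02] w 0.0857 gf 0.0
 32.28 [ 0.4008 -0.0483  0.2996] F [-0.1  0.2  0. ] T [-0.   -0.07  0.05] w 0.0855 gf 0.0
flange top 147 [0.0996 0.1007 0.1016]
boss top 82 [0.1076 0.1298 0.1317]
```

View pics/end.png

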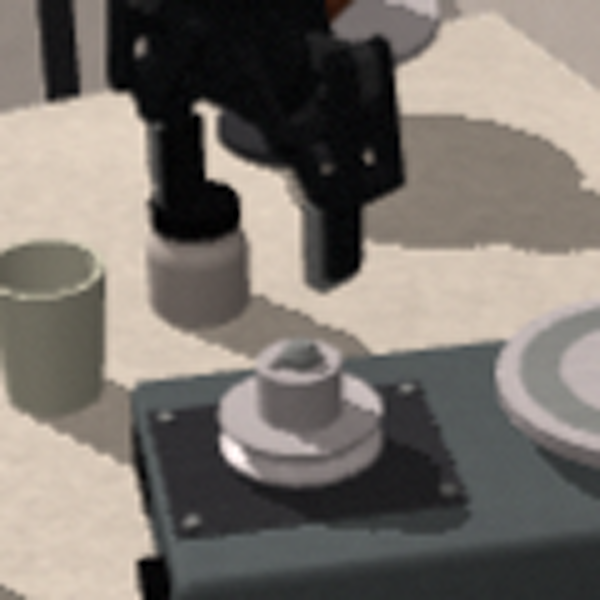

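The side view shows the pulley seated level on the shoulder, with its boss at about (300,385) in the crop and the spindle end showing in the bore. The depth data puts the flange top at 0.1007 m and the boss top at 0.130 m, which is fully home. The gripper is clear.

```bash
python3 -c "
from h import *
print(ticket.close_job())"
```

```text
the job is handed in; nothing more can be done
None
```

The pulley is back on the spindle, boss up, with its keyway on the key and fully home on the shoulder; I released it, kept contact forces light, and handed the job in at about 33 s (no verdict was returned).

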